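# Click a filter standard into a fibre-optic cell holder and shut its hood

### The job

Take the tall filter standard (the one with the glass window) out of the white stand and push it down into the well of the cell holder until it is past the side ball and clicks fully home on its seat; feel for the seat and do not force it, for the standard must never be pressed hard against the holder. Then swing the light hood shut over it, and leave the other standard and the things around where they are.

Things in the scene. Friction and masses are not known exactly. Their poses are not given: they have to be found in the camera images.
- filter_standard: Tall filter standard: dark metal frame 24 mm (its x) by 14 mm (y) by 76 mm high (z), about 130 g, with a see-through glass window 10 mm wide, 7 to 50 mm up, through its wide faces. Origin at the centre of its foot, z up. Alike both ways round. It starts upright in one of the stand's two pockets; grip it by its wide faces (fingers closing along its y) near the top.
- filter_top (a point): Centre of the filter standard's flat top, 76 mm above its foot. The foot's x faces are tapered over the lowest 4 mm (17.6 mm long at the very bottom). A catch groove runs across both narrow (x) faces: 2.5 mm deep, 8 mm high at the face, 45 degree flanks, centred 22 mm above the foot.
- blank_standard: Short blank standard: same outline and material, 24 x 14 mm, but only 47 mm high and solid, with no window; origin at the centre of its foot. It stands in the other pocket and stays there.
- stand: White plastic stand, fixed: 118 x 52 mm at its foot, 28 mm high, long along its x, origin at the centre of its underside. Two pockets 26.4 mm (x) by 16.4 mm (y), 20 mm deep (floor 8 mm above the bench), lie at x = +26 and -26 mm; which standard is in which varies. The standards' x lies along the stand's x.
- holder: Fibre-optic cell holder, fixed: black foot plate 104 x 70 x 8 mm under an aluminium block 72 mm (x, from -41 to +31) by 44 mm (y) whose top is 70 mm above the bench. Fibre ports stick out of both y faces to 41 mm from the middle, 46 mm up. Origin on the bench under the well's centre, z up, x pointing to the hood's hinge. The standard's x goes along the holder's x.
- well_mouth (a point): Centre of the mouth of the well, level with the block's top, axes as the holder. The well is 26.4 mm (x) by 16.4 mm (y), straight, with a 2 mm chamfer. Its hard seat hangs on a height adjuster, set differently each time and not measured: 32 to 48 mm below the mouth, so a standard fully home sticks out of the block by 28 to 44 mm. The ball rides with the seat, 21 mm above it.
- plunger (a joint): Travel (m) of the spring ball in the well's -x wall: 0 = out, about 0.002 while a standard's side rubs past, under 0.001 once it is in the groove of a standard that is home. 6 N at 0, plus 2.5 N per mm, pushing the standard towards +x. Getting the foot onto it takes 4 to 8 N, rubbing past 1 to 3 N; at the click the ball draws the standard down the last 2 mm, then the seat is a hard stop.
- hood (a joint): Angle (rad) of the light hood: 0 shut flat on the block, 2.25 fully open, leaning back from the well; it starts open at about 1.95 to 2.25. A black box open below, 66 mm long, 40 mm wide (y), 52 mm high, 60 g. Nearly free hinge: pushed over to less than about 0.9 rad it tips and falls shut by itself; farther open it falls back open.
- hood_hinge (a point): Middle of the hood's hinge line, which runs along the holder's y at the block's far top edge: 29 mm from the well's centre towards +x, 70 mm above the bench. It turns with the hood.
- hood_lip (a point): Middle of the upper face of the finger lip: a tab, 30 mm wide (y) and 3.5 mm thick, that carries the hood's flat top on for 14 mm past its free end wall. 75 mm from the hinge line along the hood and 52 mm above its lower edge. Open, it points up and back and this face looks away from the well: push it, towards the well, to shut the hood. Site x points to the hinge end, z out of the face.
- timer: Bench timer, 62 x 64 x 20 mm, a bystander.
- slide_case: Flat slide case, 76 x 87 x 18 mm, a bystander.
- specimen_jar: Specimen jar with a screw lid, 66 mm across, 59 mm high, a bystander.
- gauze_pack: Folded gauze pack, 71 x 99 x 33 mm, a bystander.
There are look-alikes about, which are no part of the job. What is shaped like the filter_standard but orange is not meant.

How it is judged:
By the outcome, as a careful person would: the job done as asked, in the order asked, and still so for the second after the job is handed in, with the robot touching nothing.
It also fails if it takes over 58 s, if anything falls off the work surface, if the arm or the gripper's body presses on something with over 40 N, if the wrist force passes 120 N, or if a joint passes its speed limit or range.

### The arm

A 6-joint arm with a two-finger parallel gripper is mounted at the origin on a cart in front of the work surface, level with it; the furniture and walls round the work are solid. World frame = base frame: x ahead of the robot, y to its left, z up, the work surface at z = 0. Lengths are in mm, angles in rad, forces in N, time in s.
With the tool pointing down it reaches from about 275 to 825 mm from the base axis. Payload 4.9 kg.
Tool frame: the origin (TCP) lies midway between the tips of the shut fingers; the grasp point (between the pads) lies 19 mm behind it (robot.hold_point_z is the distance from the TCP to the grasp point, in mm); z points along the fingers, y is the line along which they close (so a half turn about z gives the same grasp; the last joint's range is limited). The gripper opens to 85 mm and grips with 20 to 120 N. Pads are 22 mm wide; open, the fingers measure 114 mm over their backs; the gripper's body (76 mm by 85 mm) begins 54 mm behind the grasp point. The pads swing forward as they close: fully open they stand 13 mm farther back than shut.
Start: joints at [-1.253, 0.326, -0.193, 1.052, 0, 1.437], TCP at [240.136, -494.827, 231.281] pointing down, gripper open.
Joint ranges: [-2.65, 2.65], [-0.97, 1.79], [-1.3, 1.35], [-1.93, 2.1], [-1.47, 1.37], [-3.14, 3.14]. Speed limits (rad/s): [2.57, 2.57, 3.14, 3.14, 3.14, 3.14].

### API

Orientations are given as a 3x3 rotation matrix whose columns are the frame's x, y, z axes.
In Python, from cell import robot gives the robot as it stands.
- The arm moves only by the tool arm_command, never from a script. Its argument "deltas" is a list of rows, each a list of 3 entries, a list of its own where there are three numbers: the shift along the tool's x, y, z in units of 25 mm (1.0 is 25 mm), then the turn, a rotation vector about the tool's x, y, z in rad, then the finger opening in mm, from 0 to 85.4. In form: [[[tx, ty, tz], [rx, ry, rz], grip], ...]. A call has 1 to 20 rows; each row shifts and turns the commanded pose from where the row before left it, along the tool's axes as they then stand; what a row does not reach is not made up. A row lasts 1/8 s, in which the tool goes at most 62.5 mm and 10.7 degrees, less where a joint would pass 70% of its speed; a pose out of reach is approached as far as the arm can. A call is refused whole if a number of a shift passes 1 or a number of a turn 0.188, either way. A call with a gripper value outside its range is refused whole. The fingers move at their own pace and stop on an object; "newtons" is the grip in N (left out, the last holds). Time passes only in rows, so rows that do not move let the fingers close. It gives the time, the measured TCP pose, the force, the opening and the grip force at its end, in the units of the state.
- robot.sense(): the state, without advancing time (a new reading comes with each control period).
- robot.grab_frame(name): name is "scene" or "top" or "wrist"; returns a dict with "color" (400x640x3 uint8, red, green, blue), "camera_matrix" (3x3 intrinsics, pixels), "rvec" (rotation vector, rad) and "tvec" (3), from world to camera coordinates, as OpenCV has them. Camera axes: x right, y down, z forward; pixel columns grow to the right and rows downward; lengths in mm; the calibration is good to about 2 mm. A picture is of the moment at which its call begins. There is no depth.
- robot.close_job(): hands the job in; it is judged then, once.
Trained networks look in a picture, given as the dict that the camera call returned (one of the last four; its "shot" number tells which), for a name from the list of things; names that differ only in an ending like _2 or _b are one class to them, and where a whole thing is asked for, a point or a joint stands for the part that bears it (a point fixed in the world has none). Each returns a list of dicts, best first, with "conf" (0 to 1); they miss things now and then, are a little off and sometimes report something else, mostly with a low value. They report only what shows in the picture. A call takes as long as a camera call. They do not tell look-alikes from the thing itself.
- robot.regions_of(thing, picture): "mask" (400x640 bool, what is visible of it) and "location" ([row, column] in pixels, amid what is visible of it).
The state is a dict: "time": time; "joint_pos": joint angles; "qd": joint speeds; "effort": joint torques, N m; "tool_pos": TCP position; "tool_rot": TCP orientation; "force": force on the tool from outside, world axes, zero at the start; "wrist_torque": the same for the moment, N m; "finger_gap": opening from 0.0 (shut) to 1.0 (fully open); "gripper_force": force on a finger pad.
Only numpy, scipy, OpenCV 4.12 (cv2) and the standard library are available. Lean on these libraries where they do the work, as an engineer would, in place of code of your own. Each camera call takes 0.05 s, during which the arm holds its last target. There are 200 camera calls.

## Working session

There is one attempt and no reset: what is moved stays moved. The work goes in short steps, Python scripts to look and compute and a tool call to move; the robot and the scene stay as the last step left them, time stands still between calls to the robot, and variables do not carry over. Pictures are saved under pics/ and viewed, at most 10 in all, crops included, and the job is handed in when it is done.

Besides the shell and the picture viewer there is one more tool, called after ">>>" as name([rows], argument=value, ...), one row to a line, values as JSON. arm_command: Moves the arm, as the interface text tells. Its arguments: {"type":"object","properties":{"deltas":{"type":"array"},"newtons":{"type":"number"}},"required":["deltas"]}

```bash
mkdir -p pics; cat > h.py <<'E'
import sys; sys.path.insert(0,'.')
import numpy as np, cv2
from cell import robot
def P(f):
    R=cv2.Rodrigues(np.array(f["rvec"],float))[0]; return np.array(f["camera_matrix"]),R,np.array(f["tvec"],float).ravel()
def proj(f,X):
    K,R,t=P(f); p=(K@(R@np.atleast_2d(X).T+t[:,None])).T; return p[:,:2]/p[:,2:]
def ray(f,uv):
    K,R,t=P(f); d=R.T@np.linalg.solve(K,[uv[0],uv[1],1.]); return -R.T@t,d/np.linalg.norm(d)
def onz(f,uv,z):
    c,d=ray(f,uv); return c+d*(z-c[2])/d[2]
def save(n,img): cv2.imwrite('pics/'+n,img[:,:,::-1])
E
python3 - <<'E'
from h import *
s=robot.sense(); print(s)
F={n:robot.grab_frame(n) for n in("scene","top","wrist")}
save('a.png',np.vstack([F['scene']['color'],F['top']['color']])[:, :])
im=np.vstack([F['scene']['color'],F['top']['color']]); save('a.png',cv2.resize(im,(480,600)))
save('sc.png',F['scene']['color']);save('top.png',F['top']['color'])
for n,f in F.items():
    K,R,t=P(f); print(n,(-R.T@t).round(),K[0,0])
    for o in ["filter_standard","blank_standard","stand","holder","hood","timer","slide_case","specimen_jar","gauze_pack"]:
        for r in robot.regions_of(o,f)[:3]: print(n,o,round(r['conf'],2),np.round(r['location']),r['mask'].sum(), onz(f,r['location'][::-1],20).round())
E
```

```text
{'time': 0.0, 'joint_pos': array([-1.25321321e+00,  3.26936824e-01, -1.93599452e-01,  1.05200929e+00,
       -3.17308763e-05,  1.43659895e+00]), 'qd': array([ 9.20821933e-04, -4.35311914e-05, -7.05713928e-04, -4.22757267e-04,
        1.76177350e-04, -1.14317514e-03]), 'effort': array([-8.17938308e-04, -4.43400264e+01,  2.62441009e+01,  1.55727344e-02,
       -4.04937928e-04,  1.19963670e-05]), 'tool_pos': array([ 239.92784053, -494.24749773,  230.49977962]), 'tool_rot': array([[ 8.99671269e-01,  4.36567607e-01, -5.76380912e-04],
       [ 4.36567940e-01, -8.99669775e-01,  1.65185421e-03],
       [ 2.02593552e-04, -1.73775520e-03, -9.99998470e-01]]), 'force': array([-0.24433472, -0.05978115, -0.0800655 ]), 'wrist_torque': array([ 0.00734484, -0.00290023, -0.01236114]), 'gripper_force': 0.0, 'finger_gap': 1.0028470168961374}
scene [ -161. -1179.   728.] 474.21611322494147
scene filter_standard 0.58 [259. 358.] 191 [ 474. -302.   20.]
scene filter_standard 0.52 [255. 383.] 248 [ 546. -319.   20.]
scene blank_standard 0.72 [296. 423.] 766 [ 519. -511.   20.]
scene stand 0.76 [279. 365.] 5
[... 221 characters left out ...]
. -505.   20.]
scene gauze_pack 0.3 [257. 358.] 191 [ 478. -295.   20.]
top [ 367.  -71. 1599.] 448.67877235255764
top filter_standard 0.61 [191. 385.] 59 [ 526. -342.   20.]
top filter_standard 0.38 [212. 387.] 35 [ 451. -345.   20.]
top blank_standard 0.39 [212. 392.] 415 [ 452. -362.   20.]
top holder 0.97 [213. 303.] 816 [452. -50.  20.]
top hood 0.79 [208. 291.] 314 [473.  -6.  20.]
top timer 0.87 [206. 235.] 305 [481. 189.  20.]
top slide_case 0.86 [220. 202.] 525 [435. 303.  20.]
top specimen_jar 0.67 [193. 193.] 327 [529. 337.  20.]
top gauze_pack 0.93 [188. 426.] 365 [ 536. -487.   20.]
top gauze_pack 0.37 [207. 233.] 306 [479. 195.  20.]
wrist [ 301. -465.  374.] 342.42922137028455
```

```bash
python3 - <<'E'
from h import *
a=cv2.imread('pics/sc.png')[150:330,230:470]; b=cv2.imread('pics/top.png')[160:250,170:450]
a=cv2.resize(a,None,fx=1.95,fy=1.95,interpolation=cv2.INTER_CUBIC);b=cv2.resize(b,None,fx=2.7,fy=2.7,interpolation=cv2.INTER_CUBIC)
c=np.zeros((a.shape[0]+b.shape[0],800,3),np.uint8);c[:a.shape[0],:a.shape[1]]=a;c[a.shape[0]:,:b.shape[1]]=b
cv2.imwrite('pics/b.png',c);print(c.shape)
E
```

```text
(594, 800, 3)
```

View pics/b.png

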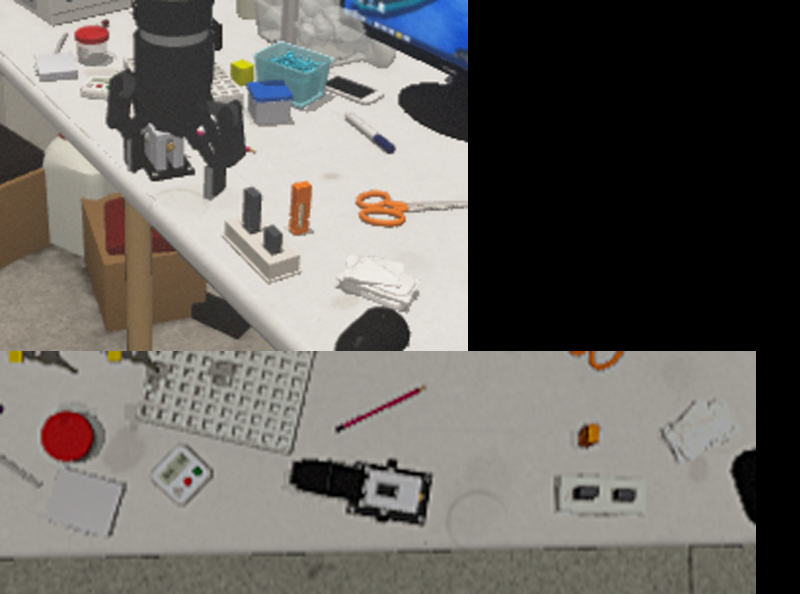

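The wanted one is the tall dark standard in the stand, at scene px (359,258) and top px (387,212). The orange look-alike stands free at scene (383,256). The short blank is in the other pocket, at top px (401,213). The hood is open towards +y, at top px (291,208). I'll move over the stand for close wrist views.

```bash
cat >> h.py <<'E'
def plan(pos,yaw,n,start=None,tilt=None):
    """n equal rows from measured pose to pos, tool-down with tool x at yaw"""
    from scipy.spatial.transform import Rotation as Ro
    s=robot.sense(); p=np.array(s['tool_pos']); R=np.array(s['tool_rot'])
    c,q=np.cos(yaw),np.sin(yaw); T=np.array([[c,q,0],[q,-c,0],[0,0,-1.]])
    if tilt is not None: T=tilt
    rv=Ro.from_matrix(R.T@T).as_rotvec()
    out=[]
    for i in range(n):
        Ri=R@Ro.from_rotvec(rv*i/n).as_matrix()
        out.append([(Ri.T@((np.array(pos)-p)/n)/25).round(3).tolist(),(rv/n).round(4).tolist()])
    return out
E
python3 - <<'E'
from h import *
f=robot.grab_frame("wrist");K,R,t=P(f);print('axis',R[2],'xaxis',R[0])
for r in plan([450,-400,260],np.pi/2,10): print(r)
E
```

```text
axis [-0.23921631 -0.11543851 -0.96407962] xaxis [ 4.35913721e-01 -8.99988372e-01 -3.98676448e-04]
[[0.921, 0.025, -0.115], [0.0, 0.0, -0.1119]]
[[0.912, 0.128, -0.115], [0.0, 0.0, -0.1119]]
[[0.892, 0.229, -0.115], [0.0, 0.0, -0.1119]]
[[0.861, 0.327, -0.115], [0.0, 0.0, -0.1119]]
[[0.819, 0.421, -0.115], [0.0, 0.0, -0.1119]]
[[0.767, 0.51, -0.115], [0.0, 0.0, -0.1119]]
[[0.705, 0.593, -0.115], [0.0, 0.0, -0.1119]]
[[0.635, 0.668, -0.115], [0.0, 0.0, -0.1119]]
[[0.556, 0.734, -0.115], [0.0, 0.0, -0.1119]]
[[0.471, 0.792, -0.115], [0.0, 0.0, -0.1119]]
```

>>> arm_command([
  [[0.92, 0.025, -0.115], [0, 0, -0.112], 85],
  [[0.912, 0.128, -0.115], [0, 0, -0.112], 85],
  [[0.89, 0.23, -0.115], [0, 0, -0.112], 85],
  [[0.86, 0.33, -0.115], [0, 0, -0.112], 85],
  [[0.82, 0.42, -0.115], [0, 0, -0.112], 85],
  [[0.77, 0.51, -0.115], [0, 0, -0.112], 85],
  [[0.705, 0.59, -0.115], [0, 0, -0.112], 85],
  [[0.635, 0.67, -0.115], [0, 0, -0.112], 85],
  [[0.555, 0.735, -0.115], [0, 0, -0.112], 85],
  [[0.47, 0.79, -0.115], [0, 0, -0.112], 85],
  [[0, 0, 0], [0, 0, 0], 85],
  [[0, 0, 0], [0, 0, 0], 85],
])

```text
time: 3.05
tool_pos: [449.4, -400.1, 259.8]
tool_rot: [[0.0, 1.0, -0.001], [1.0, -0.0, 0.0], [0.0, -0.001, -1.0]]
force: [-0.5, 0.3, 0.6]
finger_gap: 0.993
gripper_force: 0.0
```

```bash
python3 - <<'E'
from h import *
import pickle
f=robot.grab_frame("wrist"); pickle.dump(f,open('w1.pkl','wb')); save('w1.png',f['color'])
print(robot.sense()['tool_pos'])
for o in ["filter_standard","blank_standard","stand"]:
    for r in robot.regions_of(o,f)[:3]: print(o,round(r['conf'],2),np.round(r['location']),r['mask'].sum())
E
```

```text
[ 449.23721642 -400.21545658  259.8380709 ]
filter_standard 0.82 [111. 322.] 355
filter_standard 0.66 [118. 396.] 559
blank_standard 0.87 [163. 317.] 324
stand 0.7 [131. 319.] 4176
```

View pics/w1.png

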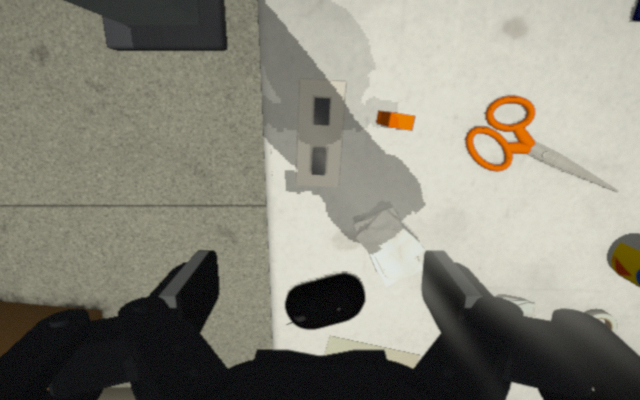

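Wrist view: filter standard's top at px (322,111), blank's at (318,161), both in the stand; the orange one is at (396,120), outside it. I'll go lower and nearer, taking two views for height.

```bash
python3 - <<'E'
from h import *
import pickle
f=pickle.load(open('w1.pkl','rb'))
print(onz(f,(322,111),84),onz(f,(318,161),55),onz(f,(321,131),28))
for r in plan([445,-390,190],np.pi/2,1): print(r)
E
```

```text
[ 451.7572469  -339.18559153   84.        ] [ 447.81758614 -389.38051843   55.        ] [ 450.94292522 -361.23176128   28.        ]
[[0.413, -0.168, 2.799], [-0.0003, -0.0001, -0.0006]]
```

>>> arm_command([
  [[0.2, 0, 0.7], [0, 0, 0], 60],
  [[0.2, 0, 0.7], [0, 0, 0], 60],
  [[0.2, 0, 0.7], [0, 0, 0], 60],
  [[0.2, 0, 0.7], [0, 0, 0], 60],
  [[0, 0, 0], [0, 0, 0], 60],
  [[0, 0, 0], [0, 0, 0], 60],
])

```text
time: 4.0
tool_pos: [450.0, -380.6, 190.8]
tool_rot: [[-0.0, 1.0, 0.001], [1.0, 0.0, -0.001], [-0.001, 0.001, -1.0]]
force: [-0.1, 0.6, 0.4]
finger_gap: 0.701
gripper_force: 0.0
```

```bash
cat > look.py <<'E'
from h import *
import pickle,sys
n=sys.argv[1]; f=robot.grab_frame("wrist"); m={o:robot.regions_of(o,f)[:3] for o in sys.argv[2:]}
pickle.dump((f,m),open(n+'.pkl','wb')); save(n+'.png',f['color'])
print(robot.sense()['tool_pos'])
for o in m:
    for r in m[o]:
        c=max(cv2.findContours(r['mask'].astype(np.uint8),0,2)[0],key=cv2.contourArea)
        print(o,round(r['conf'],2),np.round(r['location']),r['mask'].sum(),cv2.minAreaRect(c))
E
python3 look.py w2 filter_standard blank_standard stand
```

```text
[ 450.16078002 -380.53801721  190.82203606]
filter_standard 0.82 [140. 322.] 671 ((321.6361083984375, 138.50619506835938), (18.480918884277344, 37.27968978881836), 2.6025619506835938)
filter_standard 0.72 [148. 410.] 1028 ((410.5, 147.5), (50.596439361572266, 23.400854110717773), 18.434947967529297)
blank_standard 0.74 [195. 317.] 542 ((317.6305847167969, 194.54205322265625), (16.230634689331055, 34.52336502075195), 3.814074993133545)
stand 0.69 [160. 315.] 5607 ((319.281982421875, 159.00164794921875), (55.92650604248047, 127.9088363647461), 2.935673236846924)
```

>>> arm_command([
  [[0.8, 0, 0], [0, 0, 0], 60],
  [[0.8, 0, 0], [0, 0, 0], 60],
  [[0.4, 0, 0], [0, 0, 0], 60],
  [[0, 0, 0], [0, 0, 0], 60],
  [[0, 0, 0], [0, 0, 0], 60],
])

```text
time: 4.82
tool_pos: [450.1, -330.2, 190.2]
tool_rot: [[-0.001, 1.0, 0.0], [1.0, 0.001, -0.001], [-0.001, 0.0, -1.0]]
force: [0.4, -0.6, -1.0]
finger_gap: 0.702
gripper_force: 0.0
```

```bash
python3 look.py w3 filter_standard blank_standard stand; python3 - <<'E'
import cv2,numpy as np
a=[cv2.resize(cv2.imread(f'pics/{n}.png')[:,200:460],(390,600)) for n in('w2','w3')]
cv2.imwrite('pics/c.png',np.hstack(a))
E
```

```text
[ 449.83421598 -330.42975418  189.94446088]
filter_standard 0.79 [205. 404.] 1267 ((405.50006103515625, 205.50001525878906), (55.154327392578125, 29.698484420776367), 45.0)
filter_standard 0.77 [201. 318.] 826 ((321.0, 199.0), (46.0, 18.0), 90.0)
blank_standard 0.67 [249. 313.] 584 ((317.6215515136719, 247.6905975341797), (15.820208549499512, 37.36933135986328), 3.012787342071533)
stand 0.92 [207. 309.] 4928 ((318.722412109375, 211.21896362304688), (53.84809494018555, 121.67202758789062), 3.3664608001708984)
stand 0.46 [249. 317.] 570 ((317.5648193359375, 247.7032470703125), (15.680411338806152, 37.20352554321289), 2.862405300140381)
```

View pics/c.png

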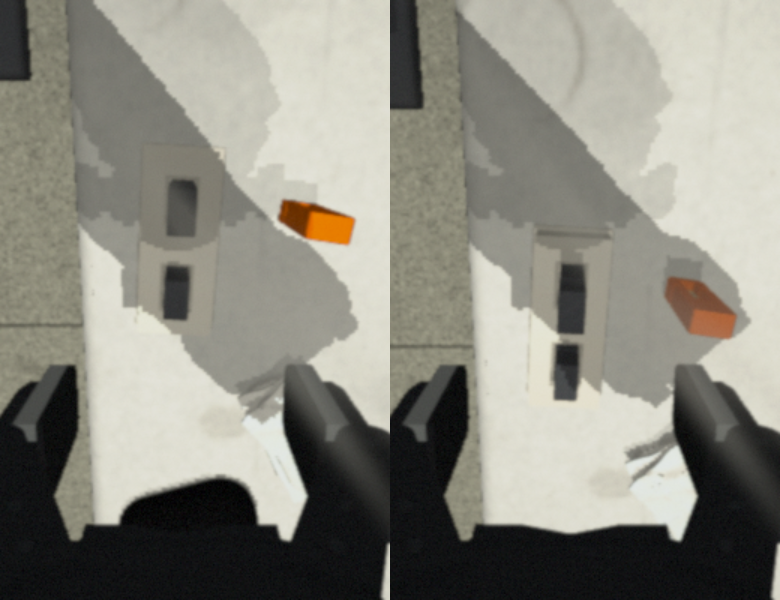

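Both crops show the dark tall standard at w2 px (322,140) and w3 px (320,201) in the farther (+y) pocket; it fits because it is dark and the taller one. The blank is at (317,195) and (317,248). The orange look-alike at (410,148) stands outside the stand and is not meant. Next I fit the box model to both masks.

```bash
cat >> h.py <<'E'
def box(x,y,yaw,z0,z1,lx,ly):
    c,s=np.cos(yaw),np.sin(yaw)
    return np.array([[x+c*a-s*b,y+s*a+c*b,z] for a in(-lx/2,lx/2) for b in(-ly/2,ly/2) for z in(z0,z1)])
def sil(f,X,sc=4):
    p=(proj(f,X)*sc).astype(np.float32); m=np.zeros((400*sc,640*sc),np.uint8)
    cv2.fillConvexPoly(m,np.round(cv2.convexHull(p)+sc/2-.5).astype(np.int32),1)
    return cv2.resize(m.astype(np.float32),(640,400),interpolation=cv2.INTER_AREA)
def iou(f,X,m):
    s=sil(f,X); return np.minimum(s,m).sum()/np.maximum(s,m).sum()
E
python3 - <<'E'
from h import *
import pickle
from scipy.optimize import minimize
V=[]
for n in('w2','w3'):
    f,m=pickle.load(open(n+'.pkl','rb')); V.append((f,m))
def pick(o,u): return [(f,min(m[o],key=lambda r:abs(r['location'][1]-u))['mask'].astype(np.float32)) for f,m in V]
def fit(o,u,x0,dim,z0):
    S=pick(o,u)
    g=lambda p:-sum(iou(f,box(p[0],p[1],p[2]/20,z0,p[3],*dim),m) for f,m in S)
    sim=np.array([x0]+[np.array(x0)+np.eye(4)[i]*d for i,d in enumerate((4,4,2,6))])
    r=minimize(g,x0,method='Nelder-Mead',options=dict(initial_simplex=sim,maxiter=250,xatol=.05,fatol=1e-4)); p=r.x; print(o,p[:2],'yaw',p[2]/20,'ztop',p[3],-r.fun/2)
yw=(np.pi/2)*20
fit('filter_standard',320,[451,-339,yw,80],(24,14),28)
fit('blank_standard',317,[448,-389,yw,52],(24,14),28)
fit('stand',317,[449,-363,yw,28],(118,52),0)
fit('filter_standard',407,[515,-345,yw+np.pi*3,76],(24,14),0)
E
```

```text
filter_standard [ 451.52565501 -339.0082407 ] yaw 1.5312290393855923 ztop 83.84551582768114 0.9298781156539917
blank_standard [ 448.49489871 -390.09485179] yaw 1.5328229957145614 ztop 56.67087130784929 0.9294137954711914
stand [ 449.66977429 -365.69494451] yaw 1.4984880625970836 ztop 15.262029249342474 0.43438786268234253
filter_standard [ 525.27934232 -346.63731146] yaw 1.9765783852403955 ztop 77.59069777716601 0.6462150812149048
```

```bash
python3 - <<'E'
from h import *
for r in plan([451.5,-339,120],1.525,4)[:1]+plan([451.5,-339,60],1.525,1): print(r)
print(robot.sense()['tool_pos'],robot.hold_point_z)
E
```

```text
[[-0.086, 0.017, 0.699], [0.0, 0.0, 0.0116]]
[[-0.342, 0.066, 5.198], [0.0, 0.0001, 0.0462]]
[ 449.83421598 -330.42975418  189.94446088] 18.700000000000003
```

>>> arm_command([
  [[-0.086, 0.017, 0.7], [0, 0, 0.0115], 40],
  [[-0.086, 0.018, 0.7], [0, 0, 0.0115], 40],
  [[-0.086, 0.019, 0.7], [0, 0, 0.0115], 40],
  [[-0.086, 0.02, 0.7], [0, 0, 0.0115], 40],
  [[0, 0, 0], [0, 0, 0], 40],
  [[0, 0, 0.6], [0, 0, 0], 40],
  [[0, 0, 0.6], [0, 0, 0], 40],
  [[0, 0, 0.6], [0, 0, 0], 40],
  [[0, 0, 0.6], [0, 0, 0], 40],
  [[0, 0, 0], [0, 0, 0], 40],
  [[0, 0, 0], [0, 0, 0], 40],
])

```text
time: 6.4
tool_pos: [451.7, -338.7, 60.1]
tool_rot: [[0.045, 0.999, 0.0], [0.999, -0.045, -0.0], [-0.0, 0.0, -1.0]]
force: [-0.2, 0.4, 1.0]
finger_gap: 0.468
gripper_force: 0.0
```

```bash
python3 look.py w4 filter_standard
```

```text
[ 451.96334713 -338.96077896   60.59128473]
filter_standard 0.98 [267. 318.] 3366 ((317.0, 260.5), (101.0, 36.0), 90.0)
filter_standard 0.61 [260. 471.] 5190 ((469.804443359375, 261.46875), (130.29443359375, 54.50578308105469), 39.143985748291016)
```

View pics/w4.png

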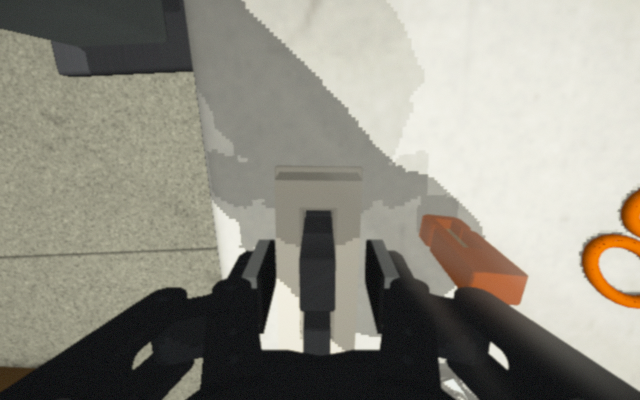

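The wrist view shows the standard centred between the pads, top at px (317,290). I'll close and lift.

>>> arm_command([
  [[0, 0, 0], [0, 0, 0], 5],
  [[0, 0, 0], [0, 0, 0], 5],
  [[0, 0, 0], [0, 0, 0], 5],
  [[0, 0, 0], [0, 0, 0], 5],
  [[0, 0, 0], [0, 0, 0], 5],
  [[0, 0, 0], [0, 0, 0], 5],
  [[0, 0, -0.2], [0, 0, 0], 5],
  [[0, 0, -0.4], [0, 0, 0], 5],
  [[0, 0, -0.6], [0, 0, 0], 5],
  [[0, 0, -0.8], [0, 0, 0], 5],
  [[0, 0, -0.8], [0, 0, 0], 5],
  [[0, 0, -0.8], [0, 0, 0], 5],
  [[0, 0, -0.8], [0, 0, 0], 5],
  [[0, 0, -0.8], [0, 0, 0], 5],
  [[0, 0, 0], [0, 0, 0], 5],
], newtons=60)

```text
time: 8.38
tool_pos: [452.6, -339.5, 192.4]
tool_rot: [[0.045, 0.999, 0.003], [0.999, -0.045, -0.003], [-0.003, 0.003, -1.0]]
force: [0.9, -0.2, -1.7]
finger_gap: 0.147
gripper_force: 58.7
```

```bash
python3 - <<'E'
from h import *
import pickle
s=robot.sense();print(s['tool_pos'],s['force'],s['gripper_force'],s['finger_gap'])
f=robot.grab_frame('top'); save('top2.png',f['color'])
for o in('holder','hood'):
    for r in robot.regions_of(o,f)[:2]: print(o,r['conf'],r['location'],cv2.minAreaRect(max(cv2.findContours(r['mask'].astype(np.uint8),0,2)[0],key=cv2.contourArea)))
# well guess in the top image: crop px (386,490) -> 
print(onz(f,(170+386/2.7,160+(490-351)/2.7),70),onz(f,(170+397/2.7,160+(490-351)/2.7),8))
E
```

```text
[ 452.57474839 -339.50872039  192.37532642] [ 0.89214029 -0.23070956 -1.7144025 ] 58.74376058578491 0.1472310145061238
holder 0.94 [211.3, 307.4] ((302.61767578125, 209.47056579589844), (51.52098846435547, 19.95760154724121), 12.528807640075684)
hood 0.54 [208.7, 289.3] ((290.77996826171875, 207.53997802734375), (28.001432418823242, 13.01076602935791), 8.130102157592773)
[454.80551229 -84.34117957  70.        ] [458.09882346 -99.3447937    8.        ]
```

```bash
python3 - <<'E'
from h import *
for r in plan([450,-160,190],1.43,9): print(r)
E
```

```text
[[0.791, -0.041, -0.002], [-0.0001, -0.0001, 0.0106]]
[[0.791, -0.049, -0.002], [-0.0001, -0.0001, 0.0106]]
[[0.79, -0.058, -0.002], [-0.0001, -0.0001, 0.0106]]
[[0.789, -0.066, -0.002], [-0.0001, -0.0001, 0.0106]]
[[0.789, -0.075, -0.002], [-0.0001, -0.0001, 0.0106]]
[[0.788, -0.083, -0.002], [-0.0001, -0.0001, 0.0106]]
[[0.787, -0.091, -0.002], [-0.0001, -0.0001, 0.0106]]
[[0.786, -0.1, -0.002], [-0.0001, -0.0001, 0.0106]]
[[0.785, -0.108, -0.002], [-0.0001, -0.0001, 0.0106]]
```

>>> arm_command([
  [[0.5, -0.03, 0], [0, 0, 0.01], 5],
  [[0.79, -0.05, 0], [0, 0, 0.011], 5],
  [[0.79, -0.06, 0], [0, 0, 0.011], 5],
  [[0.79, -0.07, 0], [0, 0, 0.011], 5],
  [[0.79, -0.075, 0], [0, 0, 0.011], 5],
  [[0.79, -0.083, 0], [0, 0, 0.011], 5],
  [[0.79, -0.09, 0], [0, 0, 0.011], 5],
  [[0.79, -0.1, 0], [0, 0, 0.011], 5],
  [[0.79, -0.11, 0], [0, 0, 0.008], 5],
  [[0.29, 0, 0], [0, 0, 0], 5],
  [[0, 0, 0], [0, 0, 0], 5],
  [[0, 0, 0], [0, 0, 0], 5],
])

```text
time: 10.02
tool_pos: [451.4, -160.4, 190.0]
tool_rot: [[0.14, 0.99, 0.0], [0.99, -0.14, -0.0], [-0.0, 0.0, -1.0]]
force: [0.2, -0.4, -2.1]
finger_gap: 0.151
gripper_force: 58.7
```

```bash
python3 look.py w5 holder hood filter_standard hood_lip
```

```text
[ 451.20236273 -160.48725207  189.93832348]
holder 0.94 [ 81. 316.] 11515 ((314.0, 78.0), (156.0, 102.0), 90.0)
hood 0.91 [ 24. 315.] 3007 ((317.5, 27.5), (55.0, 65.0), 90.0)
filter_standard 0.97 [261. 321.] 3373 ((320.0, 257.0), (106.0, 34.0), 90.0)
hood_lip 0.59 [ 23. 316.] 3027 ((317.0, 27.5), (55.0, 66.0), 90.0)
```

View pics/w5.png

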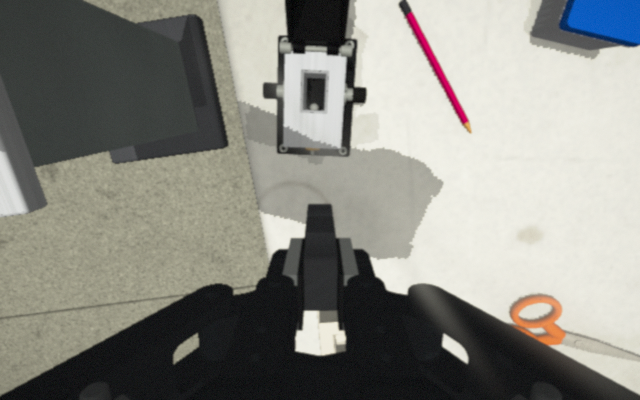

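The well mouth shows at px (314,91) with the block top around it, the hood open beyond at (317,20), and the held standard at (320,257). One nearer view for triangulation.

>>> arm_command([
  [[0.5, 0, 0], [0, 0, 0], 5],
  [[0.7, 0, 0], [0, 0, 0], 5],
  [[0.3, 0, 0], [0, 0, 0], 5],
  [[0, 0, 0], [0, 0, 0], 5],
  [[0, 0, 0], [0, 0, 0], 5],
])

```text
time: 10.9
tool_pos: [456.6, -122.9, 190.1]
tool_rot: [[0.139, 0.99, 0.0], [0.99, -0.139, -0.0], [-0.0, 0.0, -1.0]]
force: [0.0, -0.0, -1.9]
finger_gap: 0.148
gripper_force: 58.7
```

```bash
python3 look.py w6 holder hood filter_standard; python3 - <<'E'
from h import *
import pickle
a=[]
for n,(r0,r1,c0,c1) in(('w5',(30,165,255,375)),('w6',(60,215,255,375))):
    f,m=pickle.load(open(n+'.pkl','rb'));g=f['color']
    a.append(cv2.resize(g[r0:r1,c0:c1],(390,590),interpolation=cv2.INTER_CUBIC))
save('d.png',np.hstack(a))
E
```

```text
[ 456.4569814  -123.21301521  190.0134308 ]
holder 0.91 [106. 316.] 14243 ((315.0, 99.0), (198.0, 100.0), 90.0)
holder 0.62 [ 48. 318.] 6708 ((318.0, 54.5), (109.0, 70.0), 90.0)
hood 0.72 [ 49. 317.] 6763 ((318.0, 54.5), (109.0, 70.0), 90.0)
filter_standard 0.71 [259. 320.] 3278 ((320.5, 257.0), (106.0, 33.0), 90.0)
filter_standard 0.24 [344. 329.] 515 ((330.5, 344.0), (20.0, 27.0), 90.0)
```

View pics/d.png

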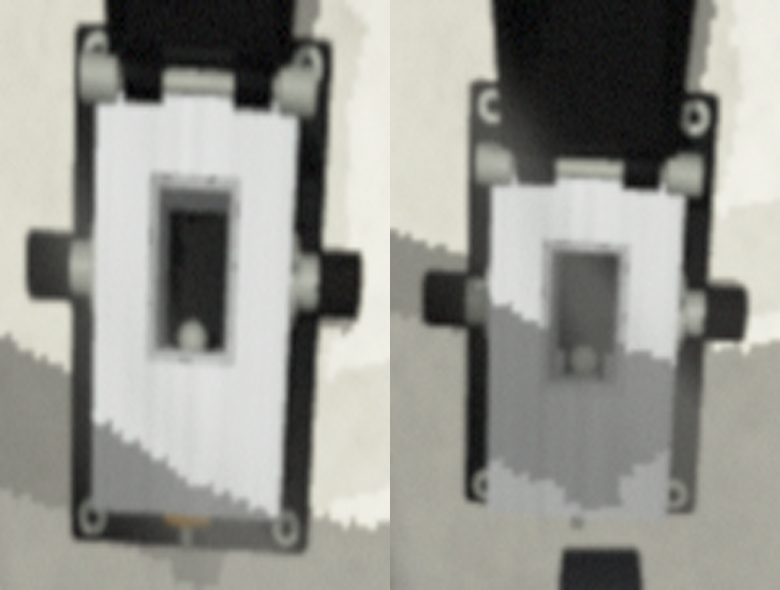

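```bash
cat > fitw.py <<'E'
from h import *
import pickle
from scipy.optimize import least_squares
L=np.array([[15.2,10.2],[15.2,-10.2],[-15.2,-10.2],[-15.2,10.2],[-41,22],[-41,-22]])
def px(p,c0,r0,sx,sy): return np.array([[c0+(x+.5)/sx-.5,r0+(y+.5)/sy-.5] for x,y in p])
O={'w5':px([(152,174),(241,180),(234,364),(148,357),(93,512),(283,520)],255,30,3.25,590/135),
'w6':px([(156,240),(242,246),(232,384),(154,380),(98,514),(282,516)],255,60,3.25,590/155)}
F={n:pickle.load(open(n+'.pkl','rb'))[0] for n in O}
def X(p):
    c,s=np.cos(p[2]),np.sin(p[2]); return np.c_[p[0]+c*L[:,0]-s*L[:,1],p[1]+s*L[:,0]+c*L[:,1],np.full(len(L),p[3])]
for ns in (['w5'],['w6'],['w5','w6']):
    for fz in(0,1):
        g=lambda p:np.concatenate([(proj(F[n],X([*p[:3],70 if fz else p[3]]))-O[n]).ravel() for n in ns])
        r=least_squares(g,[455,-84,1.45,70],loss='soft_l1'); print(ns,fz,r.x.round(2),np.abs(r.fun).mean().round(2))
print(r.fun.reshape(-1,2).round(1).tolist())
# held standard: silhouette fit in w6 relative to tool
s=robot.sense(); print(s['tool_pos'])
E
python3 fitw.py
```

```text
['w5'] 0 [458.43 -84.76   1.39  68.73] 0.46
['w5'] 1 [458.45 -84.74   1.39  70.  ] 0.49
['w6'] 0 [458.7  -84.75   1.39  66.61] 0.99
['w6'] 1 [458.8  -84.23   1.39  70.  ] 1.07
['w5', 'w6'] 0 [458.53 -84.72   1.39  67.44] 0.76
['w5', 'w6'] 1 [458.59 -84.59   1.39  70.  ] 0.8
[[-0.4, -0.7], [0.5, -0.9], [0.8, 0.3], [-0.1, 0.8], [0.6, -0.5], [-0.4, -0.2], [-0.7, -0.3], [-0.1, -0.8], [1.2, 2.9], [-1.1, 3.0], [0.5, -0.6], [-0.8, 0.9]]
[ 456.4569814  -123.21301521  190.0134308 ]
```

```bash
python3 - <<'E'
from h import *
import pickle
for n,tp in(('w5',[451.2,-160.49,189.94]),('w6',[456.46,-123.21,190.01])):
    f,m=pickle.load(open(n+'.pkl','rb')); M=m['filter_standard'][0]['mask']
    yaw=np.arctan2(.99,.14); 
    for dx in(0,):
        S=sil(f,box(tp[0],tp[1],yaw,tp[2]-52,tp[2]+24,24,14))>.5
        for r in(208,215,225,235,250,270,290,300): 
            a=np.where(M[r])[0];b=np.where(S[r])[0]; print(n,r,(a.min(),a.max()) if len(a) else 0,(b.min(),b.max()) if len(b) else 0)
        print('rows',np.where(M.any(1))[0][[0,-1]],np.where(S.any(1))[0][[0,-1]])
E
```

```text
w5 208 (np.int64(308), np.int64(332)) (np.int64(306), np.int64(331))
w5 215 (np.int64(307), np.int64(332)) (np.int64(305), np.int64(332))
w5 225 (np.int64(306), np.int64(334)) (np.int64(304), np.int64(333))
w5 235 (np.int64(305), np.int64(335)) (np.int64(303), np.int64(334))
w5 250 (np.int64(305), np.int64(336)) (np.int64(301), np.int64(335))
w5 270 (np.int64(304), np.int64(337)) (np.int64(300), np.int64(336))
w5 290 (np.int64(304), np.int64(336)) (np.int64(300), np.int64(336))
w5 300 (np.int64(304), np.int64(336)) (np.int64(301), np.int64(335))
rows [204 310] [201 311]
w6 208 (np.int64(309), np.int64(332)) (np.int64(307), np.int64(331))
w6 215 (np.int64(308), np.int64(332)) (np.int64(306), np.int64(332))
w6 225 (np.int64(306), np.int64(334)) (np.int64(304), np.int64(333))
w6 235 (np.int64(305), np.int64(335)) (np.int64(303), np.int64(334))
w6 250 (np.int64(305), np.int64(336)) (np.int64(301), np.int64(335))
w6 270 (np.int64(304), np.int64(337)) (np.int64(300), np.int64(336))
w6 290 (np.int64(305), np.int64(336)) (np.int64(301), np.int64(336))
w6 300 (np.int64(305), np.int64(336)) (np.int64(301), np.int64(336))
rows [204 310] [202 312]
```

```bash
python3 - <<'E'
from h import *
for r in plan([457.9,-84.6,130],1.39,6): print(r)
E
```

```text
[[0.256, -0.027, 0.4], [-0.0, 0.0, 0.0067]]
[[0.256, -0.028, 0.4], [-0.0, 0.0, 0.0067]]
[[0.256, -0.03, 0.4], [-0.0, 0.0, 0.0067]]
[[0.256, -0.032, 0.4], [-0.0, 0.0, 0.0067]]
[[0.255, -0.033, 0.4], [-0.0, 0.0, 0.0067]]
[[0.255, -0.035, 0.4], [-0.0, 0.0, 0.0067]]
```

>>> arm_command([
  [[0.256, -0.027, 0.2], [0, 0, 0.0067], 5],
  [[0.256, -0.028, 0.2], [0, 0, 0.0067], 5],
  [[0.256, -0.03, 0.3], [0, 0, 0.0067], 5],
  [[0.256, -0.032, 0.4], [0, 0, 0.0067], 5],
  [[0.255, -0.033, 0.5], [0, 0, 0.0067], 5],
  [[0.255, -0.035, 0.5], [0, 0, 0.0067], 5],
  [[0, 0, 0.3], [0, 0, 0], 5],
  [[0, 0, 0], [0, 0, 0], 5],
  [[0, 0, 0], [0, 0, 0], 5],
])

```text
time: 12.22
tool_pos: [458.2, -84.6, 130.3]
tool_rot: [[0.179, 0.984, 0.0], [0.984, -0.179, -0.0], [-0.0, 0.001, -1.0]]
force: [0.1, -0.3, -1.1]
finger_gap: 0.149
gripper_force: 58.7
```

```bash
python3 look.py w7 filter_standard; python3 - <<'E'
import cv2
cv2.imwrite('pics/e.png',cv2.resize(cv2.imread('pics/w7.png')[120:340,220:420],(545,600),interpolation=cv2.INTER_CUBIC))
E
```

```text
[458.34371918 -84.64766881 130.45861397]
filter_standard 0.71 [262. 318.] 3317 ((320.0, 257.0), (106.0, 34.0), 90.0)
```

View pics/e.png

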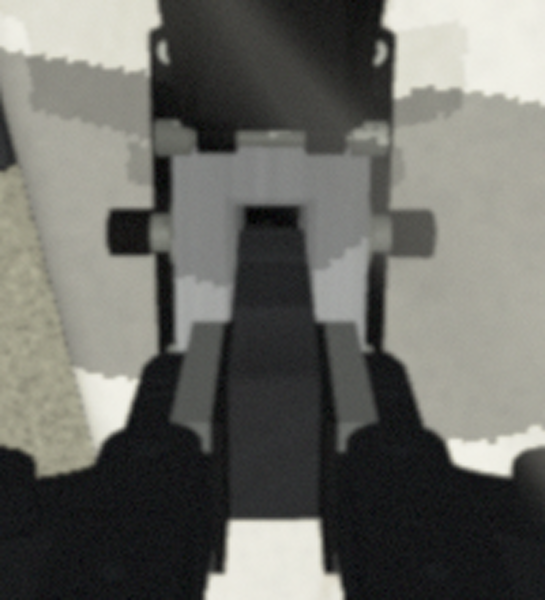

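The foot (crop cols 242–303) sits centred over the well (246–301) and square to the block. I'll lower slowly and read the force.

>>> arm_command([
  [[0, 0, 0.12], [0, 0, 0], 5],
  [[0, 0, 0.12], [0, 0, 0], 5],
  [[0, 0, 0.12], [0, 0, 0], 5],
  [[0, 0, 0.08], [0, 0, 0], 5],
  [[0, 0, 0], [0, 0, 0], 5],
])

```text
time: 12.95
tool_pos: [457.7, -84.3, 118.8]
tool_rot: [[0.179, 0.984, -0.0], [0.984, -0.179, 0.0], [0.0, -0.0, -1.0]]
force: [0.6, 0.3, -0.7]
finger_gap: 0.15
gripper_force: 58.7
```

>>> arm_command([
  [[0, 0, 0.08], [0, 0, 0], 5],
  [[0, 0, 0.08], [0, 0, 0], 5],
  [[0, 0, 0], [0, 0, 0], 5],
])

```text
time: 13.32
tool_pos: [457.8, -84.3, 114.9]
tool_rot: [[0.179, 0.984, -0.0], [0.984, -0.179, 0.0], [0.0, -0.0, -1.0]]
force: [-0.6, -0.1, -1.1]
finger_gap: 0.154
gripper_force: 58.7
```

>>> arm_command([
  [[0, 0, 0.08], [0, 0, 0], 5],
  [[0, 0, 0.08], [0, 0, 0], 5],
  [[0, 0, 0], [0, 0, 0], 5],
])

```text
time: 13.7
tool_pos: [457.7, -84.3, 110.8]
tool_rot: [[0.179, 0.984, -0.0], [0.984, -0.179, 0.0], [0.0, -0.0, -1.0]]
force: [1.2, -0.9, -0.9]
finger_gap: 0.146
gripper_force: 58.7
```

>>> arm_command([
  [[0, 0, 0.08], [0, 0, 0], 5],
  [[0, 0, 0.08], [0, 0, 0], 5],
  [[0, 0, 0], [0, 0, 0], 5],
])

```text
time: 14.08
tool_pos: [457.8, -84.3, 106.8]
tool_rot: [[0.179, 0.984, -0.0], [0.984, -0.179, 0.0], [0.0, -0.0, -1.0]]
force: [0.0, 0.5, -1.3]
finger_gap: 0.152
gripper_force: 58.7
```

>>> arm_command([
  [[0, 0, 0.08], [0, 0, 0], 5],
  [[0, 0, 0.08], [0, 0, 0], 5],
  [[0, 0, 0], [0, 0, 0], 5],
])

```text
time: 14.45
tool_pos: [457.8, -84.3, 102.8]
tool_rot: [[0.179, 0.984, -0.0], [0.984, -0.179, 0.0], [0.0, -0.0, -1.0]]
force: [0.1, 0.1, -2.0]
finger_gap: 0.152
gripper_force: 58.7
```

>>> arm_command([
  [[0, 0, 0.08], [0, 0, 0], 5],
  [[0, 0, 0.04], [0, 0, 0], 5],
  [[0, 0, 0], [0, 0, 0], 5],
])

```text
time: 14.82
tool_pos: [458.4, -83.7, 100.3]
tool_rot: [[0.179, 0.984, 0.001], [0.984, -0.179, 0.002], [0.002, 0.001, -1.0]]
force: [1.3, 4.1, 2.5]
finger_gap: 0.147
gripper_force: 59.3
```

>>> arm_command([
  [[0, 0, 0.08], [0, 0, 0], 5],
  [[0, 0, 0.04], [0, 0, 0], 5],
  [[0, 0, 0], [0, 0, 0], 5],
])

```text
time: 15.2
tool_pos: [458.8, -83.5, 97.3]
tool_rot: [[0.179, 0.984, 0.002], [0.984, -0.179, 0.002], [0.002, 0.002, -1.0]]
force: [2.1, 5.1, 1.1]
finger_gap: 0.153
gripper_force: 59.0
```

>>> arm_command([
  [[0, 0, 0.08], [0, 0, 0], 5],
  [[0, 0, 0.04], [0, 0, 0], 5],
  [[0, 0, 0], [0, 0, 0], 5],
])

```text
time: 15.58
tool_pos: [458.8, -83.5, 94.1]
tool_rot: [[0.179, 0.984, 0.002], [0.984, -0.179, 0.002], [0.002, 0.002, -1.0]]
force: [3.0, 4.4, -0.2]
finger_gap: 0.15
gripper_force: 58.9
```

>>> arm_command([
  [[0, 0, 0.08], [0, 0, 0], 5],
  [[0, 0, 0.08], [0, 0, 0], 5],
  [[0, 0, 0], [0, 0, 0], 5],
])

```text
time: 15.95
tool_pos: [458.7, -83.5, 90.0]
tool_rot: [[0.179, 0.984, 0.002], [0.984, -0.179, 0.002], [0.002, 0.001, -1.0]]
force: [2.8, 4.1, -1.5]
finger_gap: 0.147
gripper_force: 58.7
```

>>> arm_command([
  [[0, 0, 0.08], [0, 0, 0], 5],
  [[0, 0, 0.04], [0, 0, 0], 5],
  [[0, 0, 0], [0, 0, 0], 5],
])

```text
time: 16.32
tool_pos: [458.7, -83.5, 87.1]
tool_rot: [[0.179, 0.984, 0.002], [0.984, -0.179, 0.002], [0.002, 0.001, -1.0]]
force: [2.5, 4.6, 0.8]
finger_gap: 0.149
gripper_force: 59.0
```

>>> arm_command([
  [[0, 0, 0.04], [0, 0, 0], 5],
  [[0, 0, 0.04], [0, 0, 0], 5],
  [[0, 0, 0], [0, 0, 0], 5],
])

```text
time: 16.7
tool_pos: [458.6, -83.4, 85.1]
tool_rot: [[0.179, 0.984, 0.002], [0.984, -0.179, 0.002], [0.002, 0.001, -1.0]]
force: [2.6, 4.1, -0.9]
finger_gap: 0.152
gripper_force: 58.9
```

>>> arm_command([
  [[0, 0, 0.04], [0, 0, 0], 5],
  [[0, 0, 0], [0, 0, 0], 5],
])

```text
time: 16.95
tool_pos: [458.6, -83.4, 84.0]
tool_rot: [[0.179, 0.984, 0.001], [0.984, -0.179, 0.002], [0.002, 0.001, -1.0]]
force: [2.0, 4.1, -1.0]
finger_gap: 0.152
gripper_force: 58.8
```

>>> arm_command([
  [[0, 0, 0.04], [0, 0, 0], 5],
  [[0, 0, 0], [0, 0, 0], 5],
])

```text
time: 17.2
tool_pos: [458.5, -83.4, 82.9]
tool_rot: [[0.179, 0.984, 0.001], [0.984, -0.179, 0.002], [0.002, 0.001, -1.0]]
force: [2.1, 4.1, -1.7]
finger_gap: 0.146
gripper_force: 58.7
```

>>> arm_command([
  [[0, 0, 0.04], [0, 0, 0], 5],
  [[0, 0, 0], [0, 0, 0], 5],
])

```text
time: 17.45
tool_pos: [458.2, -83.3, 81.6]
tool_rot: [[0.179, 0.984, 0.001], [0.984, -0.179, 0.002], [0.003, 0.0, -1.0]]
force: [3.0, 4.7, -2.0]
finger_gap: 0.151
gripper_force: 58.8
```

>>> arm_command([
  [[0, 0, 0.04], [0, 0, 0], 5],
  [[0, 0, 0], [0, 0, 0], 5],
])

```text
time: 17.7
tool_pos: [458.0, -83.3, 80.4]
tool_rot: [[0.179, 0.984, 0.0], [0.984, -0.179, 0.002], [0.002, -0.0, -1.0]]
force: [2.6, 3.4, -6.0]
finger_gap: 0.149
gripper_force: 58.4
```

>>> arm_command([
  [[0, 0, 0.02], [0, 0, 0], 5],
  [[0, 0, 0], [0, 0, 0], 5],
])

```text
time: 17.95
tool_pos: [457.8, -83.3, 79.8]
tool_rot: [[0.179, 0.984, -0.0], [0.984, -0.179, 0.003], [0.002, -0.001, -1.0]]
force: [2.4, 4.1, -4.6]
finger_gap: 0.145
gripper_force: 58.7
```

>>> arm_command([
  [[0, 0, 0.02], [0, 0, 0], 5],
  [[0, 0, 0], [0, 0, 0], 5],
])

```text
time: 18.2
tool_pos: [457.6, -83.2, 79.3]
tool_rot: [[0.179, 0.984, -0.0], [0.984, -0.179, 0.003], [0.002, -0.001, -1.0]]
force: [2.4, 4.8, -4.6]
finger_gap: 0.149
gripper_force: 58.7
```

>>> arm_command([
  [[0, 0, 0.02], [0, 0, 0], 5],
  [[0, 0, 0], [0, 0, 0], 5],
])

```text
time: 18.45
tool_pos: [457.6, -83.2, 78.9]
tool_rot: [[0.179, 0.984, -0.001], [0.984, -0.179, 0.003], [0.002, -0.001, -1.0]]
force: [2.0, 5.1, -2.8]
finger_gap: 0.147
gripper_force: 59.0
```

>>> arm_command([
  [[0, 0, 0.02], [0, 0, 0], 5],
  [[0, 0, 0], [0, 0, 0], 5],
])

```text
time: 18.7
tool_pos: [457.7, -83.3, 78.9]
tool_rot: [[0.179, 0.984, -0.0], [0.984, -0.179, 0.002], [0.002, -0.001, -1.0]]
force: [0.5, 5.1, 2.8]
finger_gap: 0.15
gripper_force: 59.8
```

The 2 mm draw-down (force to -6 N), then a stop at TCP z 78.9 with the force turning upward, means the standard is seated. Opening and lifting clear.

>>> arm_command([
  [[0, 0, 0], [0, 0, 0], 34],
  [[0, 0, 0], [0, 0, 0], 34],
  [[0, 0, 0], [0, 0, 0], 34],
  [[0, 0, 0], [0, 0, 0], 34],
  [[0, 0, -0.2], [0, 0, 0], 34],
  [[0, 0, -0.6], [0, 0, 0], 34],
  [[0, 0, -0.8], [0, 0, 0], 34],
  [[0, 0, -0.8], [0, 0, 0], 34],
  [[0, 0, -0.8], [0, 0, 0], 34],
  [[0, 0, -0.8], [0, 0, 0], 10],
  [[0, 0, -0.8], [0, 0, 0], 0],
  [[0, 0, 0], [0, 0, 0], 0],
  [[0, 0, 0], [0, 0, 0], 0],
])

```text
time: 20.32
tool_pos: [457.6, -84.2, 198.5]
tool_rot: [[0.179, 0.984, -0.0], [0.984, -0.179, 0.0], [0.0, -0.001, -1.0]]
force: [0.3, -0.3, -0.4]
finger_gap: 0.003
gripper_force: 0.0
```

```bash
python3 look.py w8 filter_standard hood holder; python3 - <<'E'
from h import *
import pickle
f,m=pickle.load(open('w8.pkl','rb'))
# seated standard check: expected box with top at 103
w=np.array([458.2,-84.2])
for n in m:
  for r in m[n][:1]:
    ys,xs=np.where(r['mask']); print(n,ys.min(),ys.max(),xs.min(),xs.max())
for zt in(99,101,103,105,107): 
    if m['filter_standard']:
        best=max((iou(f,box(w[0]+a+.7,w[1]+b,1.39,70,zt,24,14),m['filter_standard'][0]['mask'].astype(np.float32)),a,b) for a in(-1,0,1) for b in(-2,-1,0,1,2)); print(zt,best)
hx=np.array([.179,.984]); H=np.array([463.4,-55.5])
for th in(1.95,2.0,2.05,2.1,2.15,2.2,2.25):
    c,s=np.cos(th),np.sin(th); pts=[]
    for u,v in((80,52),(66,52),(66,0)):
        q=np.r_[H+hx*(-u*c+v*s),70+u*s+v*c]; pts.append(proj(f,q)[0].round().tolist())
    print(th,pts)
g=f['color'];save('f.png',g)
E
```

```text
[457.38422884 -84.13262018 198.23445782]
filter_standard 0.55 [197. 319.] 788 ((320.5, 193.5), (41.0, 19.0), 90.0)
hood 0.81 [ 87. 322.] 8281 ((321.0, 87.5), (143.0, 66.0), 90.0)
holder 0.82 [130. 321.] 13683 ((320.5, 126.5), (219.0, 93.0), 90.0)
filter_standard 173 214 311 330
hood 16 159 288 354
holder 17 236 274 367
99 (np.float32(0.9185776), -1, 0)
101 (np.float32(0.9198106), -1, 1)
103 (np.float32(0.92626625), 0, 1)
105 (np.float32(0.92069733), 0, 2)
107 (np.float32(0.9178684), 0, 2)
1.95 [[320.0, 32.0], [320.0, 46.0], [320.0, 127.0]]
2.0 [[320.0, 29.0], [320.0, 43.0], [320.0, 122.0]]
2.05 [[320.0, 26.0], [320.0, 41.0], [320.0, 117.0]]
2.1 [[320.0, 23.0], [320.0, 39.0], [320.0, 112.0]]
2.15 [[320.0, 21.0], [320.0, 38.0], [320.0, 107.0]]
2.2 [[320.0, 20.0], [320.0, 37.0], [320.0, 102.0]]
2.25 [[320.0, 18.0], [320.0, 37.0], [320.0, 98.0]]
```

View pics/f.png

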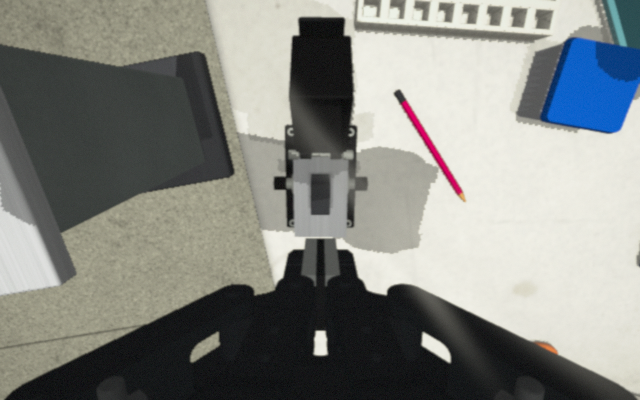

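The standard stands seated at px (320,194), top about z 103. The hood lip's end is at row 17, so the angle is about 2.2 rad. I'll go over and down behind the lip with shut fingers.

>>> arm_command([
  [[0.5, 0, 0], [0, 0, 0], 0],
  [[0.8, 0, 0], [0, 0, 0], 0],
  [[0.8, 0, 0], [0, 0, 0], 0],
  [[0.8, 0, 0], [0, 0, 0], 0],
  [[0.8, 0, 0], [0, 0, 0], 0],
  [[0.8, 0, 0], [0, 0, 0], 0],
  [[0.8, 0, 0], [0, 0, 0], 0],
  [[0.5, 0, 0], [0, 0, 0], 0],
  [[0, 0, 0.5], [0, 0, 0], 0],
  [[0, 0, 0.8], [0, 0, 0], 0],
  [[0, 0, 0.8], [0, 0, 0], 0],
  [[0, 0, 0.8], [0, 0, 0], 0],
  [[0, 0, 0.8], [0, 0, 0], 0],
  [[0, 0, 0.5], [0, 0, 0], 0],
  [[0, 0, 0.2], [0, 0, 0], 0],
  [[0, 0, 0], [0, 0, 0], 0],
])

```text
time: 22.52
tool_pos: [483.9, 58.2, 88.9]
tool_rot: [[0.179, 0.984, -0.0], [0.984, -0.179, -0.0], [-0.0, -0.0, -1.0]]
force: [0.2, -0.9, -0.0]
finger_gap: 0.003
gripper_force: 0.0
```

>>> arm_command([
  [[-0.3, 0, 0], [0, 0, 0], 0],
  [[-0.3, 0, 0], [0, 0, 0], 0],
  [[-0.14, 0, -0.32], [0, 0, 0], 0],
  [[-0.14, 0, -0.32], [0, 0, 0], 0],
  [[-0.18, 0, -0.26], [0, 0, 0], 0],
  [[-0.18, 0, -0.26], [0, 0, 0], 0],
  [[-0.22, 0, -0.22], [0, 0, 0], 0],
  [[-0.22, 0, -0.22], [0, 0, 0], 0],
  [[-0.26, 0, -0.18], [0, 0, 0], 0],
  [[-0.26, 0, -0.18], [0, 0, 0], 0],
])

```text
time: 23.78
tool_pos: [473.8, 3.5, 138.2]
tool_rot: [[0.18, 0.984, -0.0], [0.984, -0.18, -0.0], [-0.0, -0.0, -1.0]]
force: [0.4, 1.2, 1.1]
finger_gap: 0.002
gripper_force: 0.4
```

```bash
python3 - <<'E'
from h import *
f=robot.grab_frame('wrist');g=robot.grab_frame('scene')
a=cv2.resize(f['color'],(800,500))[:, :];b=cv2.resize(g['color'][160:270,240:420],(490,300))
print(robot.sense()['force'])
c=np.zeros((600,800,3),np.uint8); c[:300,:480]=cv2.resize(f['color'],(480,300)); c[300:,:490]=b; save('g.png',c)
E
```

```text
[ 0.30121209 -0.35694206 -0.55505018]
```

View pics/g.png

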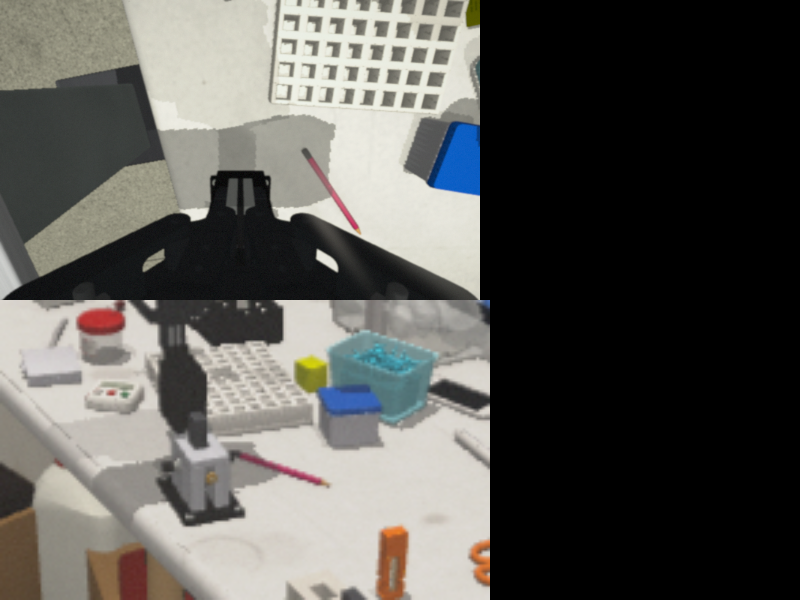

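The hood has been pushed up and stands nearly upright behind the seated standard (crop (183,390)), with the fingers behind it. I'll push on over the top.

>>> arm_command([
  [[-0.3, 0, -0.14], [0, 0, 0], 0],
  [[-0.3, 0, -0.14], [0, 0, 0], 0],
  [[-0.3, 0, -0.08], [0, 0, 0], 0],
  [[-0.3, 0, -0.08], [0, 0, 0], 0],
  [[-0.32, 0, -0.02], [0, 0, 0], 0],
  [[-0.32, 0, -0.02], [0, 0, 0], 0],
  [[-0.32, 0, 0], [0, 0, 0], 0],
  [[-0.32, 0, 0.02], [0, 0, 0], 0],
  [[-0.3, 0, 0], [0, 0, 0], 0],
  [[-0.3, 0, 0], [0, 0, 0], 0],
  [[0, 0, -0.4], [0, 0, 0], 0],
  [[0, 0, -0.8], [0, 0, 0], 0],
  [[0, 0, -0.8], [0, 0, 0], 0],
  [[0, 0, 0], [0, 0, 0], 0],
  [[0, 0, 0], [0, 0, 0], 0],
])

```text
time: 25.75
tool_pos: [460.0, -71.3, 199.2]
tool_rot: [[0.179, 0.984, -0.0], [0.984, -0.179, 0.0], [0.0, -0.0, -1.0]]
force: [0.3, -0.4, 0.2]
finger_gap: -0.003
gripper_force: 0.0
```

```bash
python3 - <<'E'
from h import *
g=robot.grab_frame('scene');t=robot.grab_frame('top');f=robot.grab_frame('wrist')
c=np.zeros((600,800,3),np.uint8); c[:300,:490]=cv2.resize(g['color'][160:300,230:430],(490,300)); c[300:,:480]=cv2.resize(f['color'],(480,300));c[300:,480:]=cv2.resize(t['color'][160:260,260:420],(320,300)); save('i.png',c)
E
```

```text
(no output)
```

View pics/i.png

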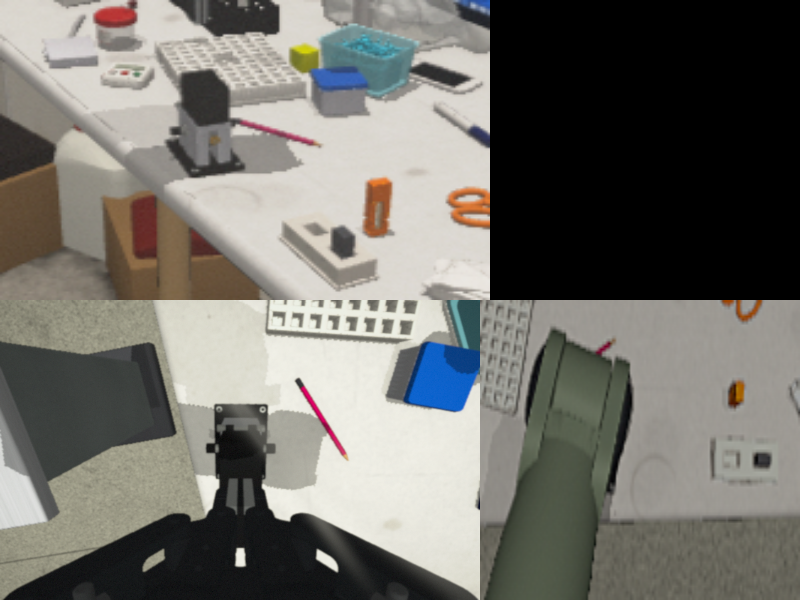

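The hood lies flat shut on the block (crop (205,95)), the blank is still in its pocket, nothing else has moved, and the robot is clear. Handing in.

```bash
python3 -c "
from h import *
print(robot.close_job())"
```

```text
the job is handed in; nothing more can be done
None
```

The filter standard is seated in the holder: it drew down at the ball, then stopped on the seat at about 3 N net push. The light hood is shut flat over it, the other standard and the things around are where they were, and the job is handed in after about 26 s of the 58 s allowed.

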